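Check the stop of a vial crimper's hand lever

ROBOT

A 7-joint arm with a two-finger parallel gripper is mounted at the origin on the work surface. World frame = base frame: x ahead of the robot, y to its left, z up, the work surface at z = 0. Lengths are in mm, angles in rad, forces in N, time in s.
With the tool pointing down it reaches from about 400 to 850 mm from the base axis. Payload 4.5 kg.
Tool frame: the origin (TCP) lies at the very end of the fingers, on their centre line; the grasp point (between the pads) lies 19 mm behind it (robot.tcp_to_grasp is the z of the grasp point in the tool frame, in mm); z points along the fingers, y is the direction in which the jaws open and shut (so a half turn about z gives the same grasp; the last joint's range is limited). The gripper opens to 85 mm and grips with 20 to 120 N. Pads are 22 mm wide; open, the fingers measure 114 mm over their backs; the gripper's body (76 mm by 85 mm) begins 54 mm behind the grasp point. The pads swing forward as they close: fully open they stand 13 mm farther back than shut.
Start: joints at [-1.256, 0.689, -0.195, 1.565, 0.157, 0.902, -0.215], TCP at [173.182, 600.551, 231.317] pointing down, gripper open.
Joint ranges: [-3.01, 3.01], [-0.46, 2.08], [-1.47, 1.51], [0.13, 2.56], [-1, 4.14], [0.04, 2.09], [-2.66, 2.66]. Speed limits (rad/s): [2.57, 2.57, 3.14, 3.14, 3.14, 3.14, 3.14].

INTERFACE

Orientations are given as a 3x3 rotation matrix whose columns are the frame's x, y, z axes.
In Python, from station import robot gives the robot as it stands. The module is installed in compiled form; this text tells all that it offers.
- The arm moves only by the tool move_arm, never from a script. Its argument "commands" is a list that holds one entry, the list of rows, each a list of 4 numbers: the shift along the tool's x, y, z normalised to -1 to 1, where 1 is 25 cm, then the turn about the tool's z normalised to -1 to 1, where 1 is 360 degrees. In form: [[[tx, ty, tz, roll], ...]]. A call has 1 to 8 rows; each row is the pose to reach, as a shift and turn from the pose commanded when the call began, along the tool's axes at that moment, turning the shorter way round; what a row does not reach only later rows make up. A row lasts 1/8 s, in which the tool goes at most 62.5 mm and 10.7 degrees, less where a joint would pass 70% of its speed; a pose out of reach is approached as far as the arm can. A call with a number of a shift or a turn outside -1 to 1 is refused whole. A call with a gripper value outside its range is refused whole. "hand" is the opening, from 0 (shut) to 1 (fully open), set as the call begins (left out, the last holds). The fingers move at their own pace and stop on an object; "force" is the grip in N (left out, the last holds). Time passes only in rows, so rows that repeat a pose let the fingers close. It gives the time, the measured TCP pose, the force and the opening at its end, in the units of the state.
- robot.observe(): the state, without advancing time (a new reading comes with each control period).
- robot.capture(name): name is "scene" or "top" or "wrist"; returns the picture (384x512x3 uint8, red, green, blue); there is no depth.
- robot.calibration(name): a dict with "camera_matrix" (3x3 intrinsics, pixels), "extrinsics" (4x4, takes a point from camera to world coordinates). Camera axes: x right, y up, looking along -z (the intrinsics and any distortion apply to the point x, -y, -z); pixel columns grow to the right and rows downward; lengths in mm; the calibration is good to about 2 mm. A picture is of the moment at which its call begins: read the wrist's pose just before it. calibration takes no time and is no camera call; for the wrist camera it gives the pose at the moment of the call.
- robot.job_done(): hands the job in, once; it reports no verdict.
The state is a dict: "clock": time; "qpos": joint angles; "qd": joint speeds; "effort": joint torques, N m; "tcp_pos": TCP position; "orientation": TCP orientation; "force": force on the tool from outside, world axes, zero at the start; "torque": the same for the moment, N m; "opening": finger opening in mm.
Only numpy, scipy, OpenCV 4.12 (cv2) and the standard library are available. Lean on these libraries where they do the work, as an engineer would, in place of code of your own. Each camera call takes 0.05 s, during which the arm holds its last target.

TASK

Check the stop on the crimper with the larger round head: with the backs of closed fingers, gently press its hand lever in from outside until it meets its stop, short of the fixed grip bar, and hold it there for about two seconds. Then ease the lever back out to rest under control, without letting it snap, and move away. Do not pinch the lever, do not touch the bar or work the smaller crimper, and leave the vials, jar and stopwatch where they stand.

Things in the scene. Friction and masses are not known exactly. Their poses are not given: they have to be found in the camera images.
- large_blade (a point): black-sleeved blade of the large (52 mm head) crimper's lever: sleeve 90 mm long, 10 mm thick, 24 mm tall (88 to 112 mm above the bench). This point: middle of its OUTER face (turned away from the bar), 100 mm from the hinge. Own +y: level, straight out of that face, away from the bar; +x: along the blade to the hinge. Turns with the lever. This is the one to press.
- large_hinge (a point): hinge of that lever: a point on its upright axis, 100 mm above the bench; seen from above, the lever turns counter-clockwise about it when pressed in. Its axes are parallel to the blade's.
- large_lever (a joint): angle of the large crimper's lever, rad: 0 = at rest, swung out; grows as it is pressed in; hard stop at 0.42, where about 30 mm are left between blade and bar. Sprung: about 3 N at the blade point at rest, 7 N just before the stop. Let go suddenly, it snaps back.
- large_bar (a point): middle of the sleeve of the large crimper's fixed grip bar, on its axis: level round rod along the crimper's own x, 22 mm across, black sleeve 127 mm long, axis 100 mm above the bench. It does not move.
- large: the larger crimper, bolted to the bench: steel base plate 100 x 84 mm, aluminium block on a post, top at 115 mm, and a round steel head 52 mm in diameter lying along its own x (top at 126 mm), pointing to +x. Bar and lever run from the block to its -x, the lever on the +y side. Origin: at bench height, 12 mm towards the handles from the centre of the base plate.
- small_blade (a point): black-sleeved blade of the small (28 mm head) crimper's lever: sleeve 90 mm long, 10 mm thick, 24 mm tall (88 to 112 mm above the bench). This point: middle of its OUTER face (turned away from the bar), 100 mm from the hinge. Own +y: level, straight out of that face, away from the bar; +x: along the blade to the hinge. Turns with the lever. Leave it alone.
- small_lever (a joint): angle of the small crimper's lever, rad: 0 = at rest, swung out; grows as it is pressed in; hard stop at 0.42, where about 30 mm are left between blade and bar. Sprung: about 3 N at the blade point at rest, 7 N just before the stop. Let go suddenly, it snaps back. Leave it alone.
- small: the smaller crimper, the same in all but its head, 28 mm in diameter. Bolted to the bench; may be left or right of the other. Origin as for the large one.
- vial_a: loose glass vial with metal cap, 28 mm across, 52 mm tall, standing on the bench on the bar's side of the large crimper; origin at the centre of its underside.
- vial_b: a like vial on the bar's side of the small crimper; origin likewise.
- jar: loose white jar, 48 mm across, 85 mm tall; origin at the centre of its underside.
- stopwatch: loose black stopwatch lying flat, 58 mm across, 14 mm thick; origin at the centre of its underside.
There are look-alikes about, which are no part of the job. What is shaped like the jar but blue or red is not meant.

How it is judged (in metres and radians):
On the way, in this order (a step that is already met when the one before it is completed fails the run):
1. the large crimper's lever is held against its stop (above 0.395 rad) for 1.2 s by the fingers pushing on its outer side, not pinched (value of joint large_lever above 0.395 rad and contact force between the fingers and large_lever above 1.5 N and y of the grasp point in the frame of large_blade above 0.004 m), for 1.2 s.
2. the lever is back at rest (below 0.05 rad) (value of joint large_lever below 0.05 rad), for 0.2 s.
At the end, for the whole second after the job is handed in: The large crimper's lever was held at its stop and is back at rest (below 0.05 rad), the small one's lever is at rest too, and vials, jar and stopwatch stand within 15 mm of where they were, upright within 0.2 rad (value of joint each of large_lever, small_lever below 0.05 rad and distance of each of vial_a, vial_b, jar, stopwatch from where it was at the start of the episode below 0.015 m and angle between each of vial_a, vial_b, jar, stopwatch's own z axis and vertical below 0.2 rad); the robot touches nothing.
It fails at once if the lever snaps back (faster than 4 rad/s) (velocity of joint large_lever below -4 rad/s).
It fails at once if the lever is forced: more than 40 N (contact force between the fingers and large_lever above 40 N).
It fails at once if the fingers push on the large crimper's fixed bar (more than 2 N) (contact force between the fingers and large_c0 above 2 N or contact force between the fingers and large_c1 above 2 N).
It fails at once if the smaller crimper's lever is worked (more than 0.08 rad) (value of joint small_lever above 0.08 rad).
It fails at once if a vial, the jar or the stopwatch is lifted or pushed more than 15 mm, or tipped (distance of any of vial_a, vial_b, jar, stopwatch from where it was at the start of the episode above 0.015 m or angle between any of vial_a, vial_b, jar, stopwatch's own z axis and vertical above 0.3 rad).
It also fails if it takes over 51 s, if anything falls off the work surface, if the arm or the gripper's body presses on something with over 40 N, if the wrist force passes 120 N, or if a joint passes its speed limit or range.

## Working session

There is one attempt and no reset: what is moved stays moved. The work goes in short steps, Python scripts to look and compute and a tool call to move; the robot and the scene stay as the last step left them, time stands still between calls to the robot, and variables do not carry over. Pictures are saved under pics/ and viewed, and the job is handed in when it is done.

Besides the shell and the picture viewer there is one more tool, called after "Call:" by a JSON object that holds its "fn" and its "kwargs", one argument or row to a line. move_arm: Moves the arm, as the interface text tells. Its arguments: {"type":"object","properties":{"commands":{"type":"array"},"hand":{"type":"number"},"force":{"type":"number"}},"required":["commands"]}

```bash
mkdir -p pics; cat > h.py <<'E'
import numpy as np,cv2
from station import robot
def snap(n,f):
    im=robot.capture(n); cv2.imwrite('pics/'+f,im[:,:,::-1]); return im
def crop(src,f,x0,y0,x1,y1,k):
    im=cv2.imread('pics/'+src)[y0:y1,x0:x1]; cv2.imwrite('pics/'+f,cv2.resize(im,None,fx=k,fy=k,interpolation=cv2.INTER_CUBIC))
def pix2w(cal,u,v,z):
    K=cal['camera_matrix'];E=cal['extrinsics']
    r=np.linalg.solve(np.array(K),[u,v,1.]); d=E[:3,:3]@np.array([r[0],-r[1],-r[2]]); o=E[:3,3]
    return o+d*(z-o[2])/d[2]
def w2pix(cal,p):
    E=cal['extrinsics']; c=E[:3,:3].T@(np.array(p,float)-E[:3,3]); q=np.array(cal['camera_matrix'])@[c[0],-c[1],-c[2]]
    return q[:2]/q[2]
E
python3 - <<'E'
from h import *
np.set_printoptions(suppress=True,precision=3)
s=robot.observe(); print(s)
snap('scene','s0.png');snap('top','t0.png')
for n in('scene','top'):
    print(robot.calibration(n))
E
```

```text
{'clock': 0.0, 'qpos': array([-1.256,  0.69 , -0.195,  1.566,  0.157,  0.903, -0.215]), 'qd': array([ 0.001, -0.   ,  0.   , -0.   , -0.   ,  0.001, -0.   ]), 'effort': array([  0.   , -53.961,  -1.266, -15.855,   0.009,   0.009,   0.   ]), 'tcp_pos': array([173.071, 599.874, 230.484]), 'orientation': array([[-0.961,  0.277, -0.   ],
       [ 0.277,  0.961, -0.002],
       [-0.   , -0.002, -1.   ]]), 'force': array([ 0.243, -0.452,  0.282]), 'torque': array([-0.014, -0.025, -0.005]), 'opening': 85.31974551110265}
{'camera_matrix': array([[362.428,   0.   , 258.106],
       [  0.   , 362.428, 189.95 ],
       [  0.   ,   0.   ,   1.   ]]), 'extrinsics': array([[   0.65 ,   -0.587,    0.482, 1063.301],
       [   0.759,    0.512,   -0.401, -369.28 ],
       [  -0.011,    0.627,    0.779,  755.977],
       [   0.   ,    0.   ,    0.   ,    1.   ]])}
{'camera_matrix': array([[425.549,   0.   , 255.962],
       [  0.   , 425.549, 193.806],
       [  0.   ,   0.   ,   1.   ]]), 'extrinsics': array([[  -0.007,    0.988,   -0.154,  460.21 ],
       [  -0.999,   -0.012,   -0.032,  -28.551],
       [  -0.033,    0.154,    0.988, 1120.1  ],
       [   0.   ,    0.   ,    0.   ,    1.   ]])}
```

View pics/s0.png

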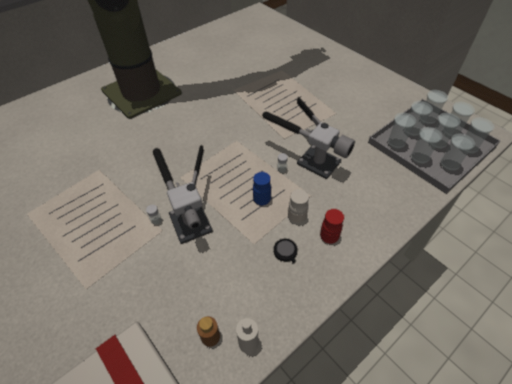

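View pics/t0.png

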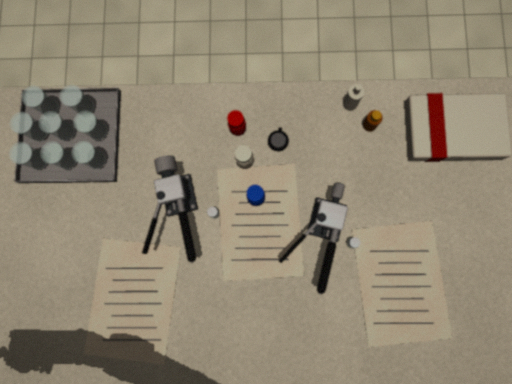

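```bash
python3 - <<'E'
from h import *
crop('t0.png','t0L.png',110,130,240,290,5)
crop('t0.png','t0c.png',130,140,210,270,6)
crop('t0.png','t0R.png',265,165,385,305,4)
crop('s0.png','s0c.png',140,80,380,250,3)
E
python3 -c "
import cv2;im=cv2.imread('pics/t0c.png');print(im.shape);cv2.imwrite('pics/t0c1.png',im[:480]);cv2.imwrite('pics/t0c2.png',im[300:])"
```

```text
(780, 480, 3)
```

View pics/t0c1.png

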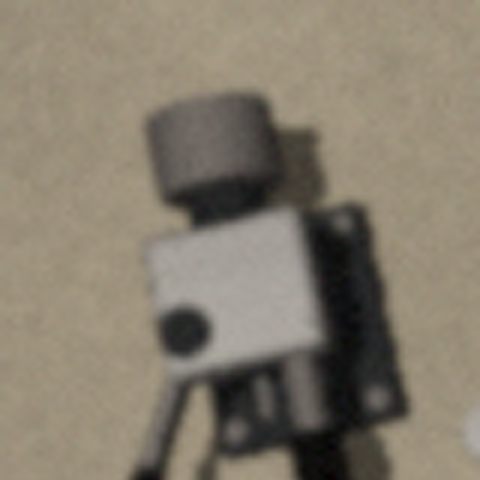

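View pics/t0c2.png

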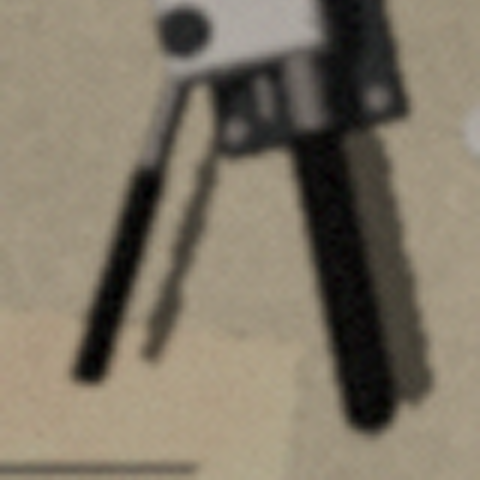

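View pics/t0R.png

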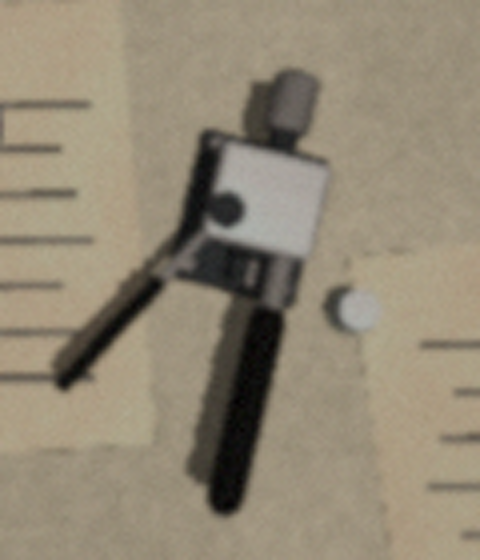

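View pics/s0c.png

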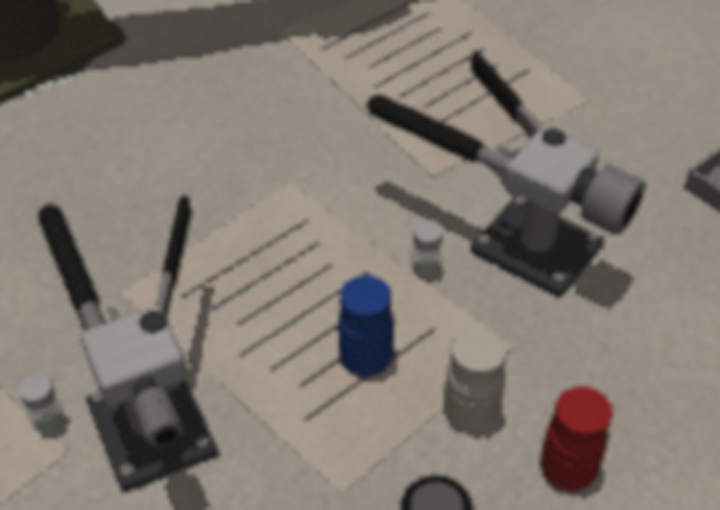

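```bash
python3 - <<'E'
from h import *
np.set_printoptions(suppress=True,precision=1)
c=robot.calibration('top')
f=lambda u,v:(130+(u+.5)/6-.5,140+(v+.5)/6-.5)
P={}
for n,u,v,z in [('cap',185,330,118),('sl_end',90,676,112),('sl_start',150,466,112),('bar_end',370,722,100),('bar_st',318,435,111),('headL',150,115,100),('headR',268,97,100),('headTop',210,100,126),('blkTL',150,245,115),('blkTR',298,208,115),('blkBL',175,380,115),('blkBR',325,340,115)]:
    a,b=f(u,v); P[n]=pix2w(c,a,b,z); print(n,round(a,1),round(b,1),P[n])
for a,b in [('sl_start','sl_end'),('bar_st','bar_end'),('headL','headR'),('cap','sl_start'),('cap','sl_end')]:
    d=P[b]-P[a]; print(a,b,np.linalg.norm(d[:2]),np.degrees(np.arctan2(d[1],d[0])))
fR=lambda u,v:(265+(u+.5)/4-.5,165+(v+.5)/4-.5)
a=pix2w(c,*fR(272,95),100);b=pix2w(c,*fR(320,105),100);print('small head w',np.linalg.norm((a-b)[:2]))
E
```

```text
cap 160.4 194.6 [617.3 233.1 118. ]
sl_end 144.6 252.2 [480.5 268.6 112. ]
sl_start 154.6 217.2 [563.5 247.2 112. ]
bar_end 191.2 259.9 [461.8 159.4 100. ]
bar_st 182.6 212.1 [575.3 180.1 111. ]
headL 154.6 158.8 [710.2 254.9 100. ]
headR 174.2 155.8 [717.1 206.  100. ]
headTop 164.6 156.2 [709.7 223.5 126. ]
blkTL 154.6 180.4 [652.7 249.1 115. ]
blkTR 179.2 174.2 [667.1 189.3 115. ]
blkBL 158.8 202.9 [597.6 237.4 115. ]
blkBR 183.8 196.2 [613.1 177.3 115. ]
sl_start sl_end 85.69353804822815 165.5501251796877
bar_st bar_end 115.41560486320935 -169.631955887666
headL headR 49.40238187768069 -81.97441094495919
cap sl_start 55.71104819336074 165.31250436119404
cap sl_end 141.40429589318282 165.45650657546537
small head w 29.31057115110041
```

```bash
cat >> h.py <<'E'
H=np.array([617.3,233.1]); A0=np.radians(165.5)
def lever(th):  # dir out from hinge, outward normal
    a=A0+th; d=np.array([np.cos(a),np.sin(a)]); return d,np.array([d[1],-d[0]])
E
python3 - <<'E'
from h import *
np.set_printoptions(suppress=True,precision=3)
for n in('scene','top'):
    c=robot.calibration(n); im=cv2.imread('pics/%s0.png'%n[0])
    k=5; x0,y0=(250,90) if n=='scene' else (120,150)
    im=cv2.resize(im[y0:y0+110,x0:x0+130],None,fx=k,fy=k,interpolation=cv2.INTER_CUBIC)
    d,y=lever(0)
    pts=[[*(H+r*d+s*5*y),112] for r in(55,100,145) for s in(1,-1)]+[[*H,118],[*(H+100*d+5*y),88]]
    for p in pts:
        q=(w2pix(c,p)-[x0,y0]+.5)*k-.5; cv2.circle(im,tuple(int(v) for v in q),3,(0,0,255),-1)
    cv2.imwrite('pics/%s_ov.png'%n[0],im)
print(lever(0),H+100*lever(0)[0]+5*lever(0)[1],H+100*lever(.42)[0]+5*lever(.42)[1])
E
```

```text
(array([-0.968,  0.25 ]), array([0.25 , 0.968])) [521.737 262.979] [517.859 221.415]
```

View pics/s_ov.png

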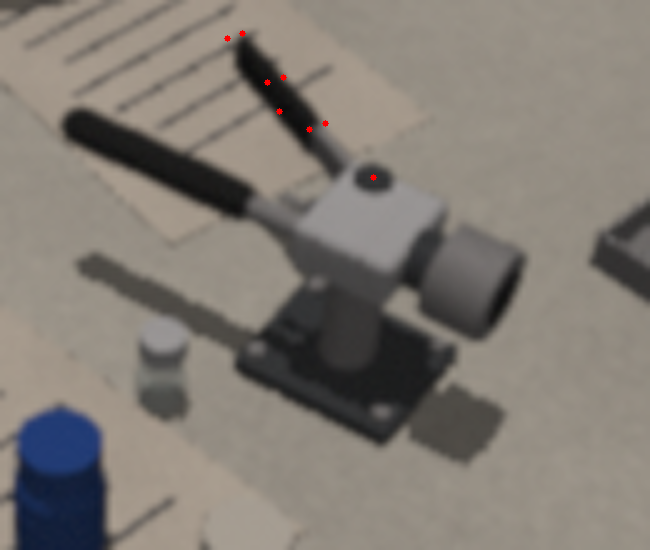

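View pics/t_ov.png

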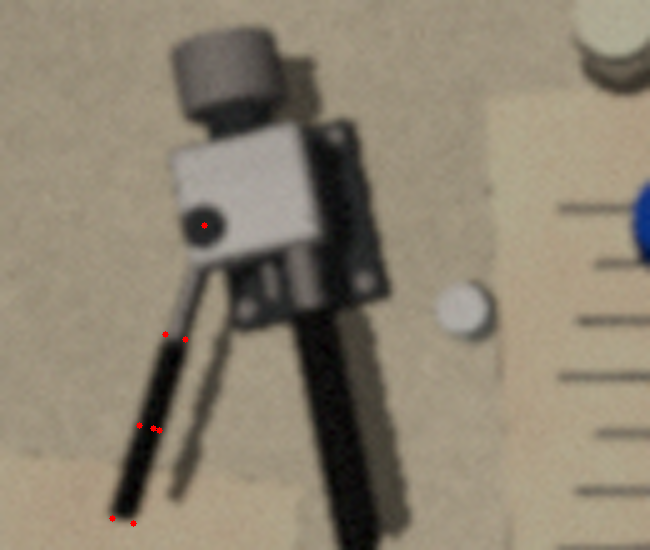

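Call:
{"fn": "move_arm", "kwargs": {
  "commands": [
    [[-0.1,-0.045,0,0],[-0.2,-0.09,0,0],[-0.32,-0.135,0,0],[-0.43,-0.185,0,0],[-0.54,-0.23,0,0],[-0.65,-0.275,0,0],[-0.75,-0.32,0,0],[-0.85,-0.365,0,0]]
  ],
  "hand": 0,
  "force": 30
}}

```text
clock: 1.1
tcp_pos: [352.6, 453.0, 230.9]
orientation: [[-0.961, 0.277, -0.0], [0.277, 0.961, -0.001], [0.0, -0.001, -1.0]]
force: [-0.6, 0.2, -0.4]
opening: -0.2
```

Call:
{"fn": "move_arm", "kwargs": {
  "commands": [
    [[-0.1,-0.045,0,0],[-0.2,-0.09,0,0],[-0.32,-0.135,0,0],[-0.43,-0.185,0,0],[-0.54,-0.23,0,0],[-0.65,-0.275,0,0],[-0.75,-0.32,0,0],[-0.85,-0.365,0,0]]
  ]
}}

```text
clock: 2.1
tcp_pos: [531.4, 306.5, 230.8]
orientation: [[-0.961, 0.277, -0.001], [0.277, 0.961, -0.0], [0.001, -0.001, -1.0]]
force: [0.6, 0.1, 1.2]
opening: 0.1
```

```bash
python3 - <<'E'
from h import *
print(robot.observe()['tcp_pos'],robot.observe()['force'],robot.calibration('wrist'))
snap('top','t1.png');snap('wrist','w1.png');snap('scene','s1.png')
crop('t1.png','t1c.png',60,120,240,280,4)
E
```

```text
[531.36306483 306.54238692 230.81163614] [0.57601084 0.05722127 1.18684503] {'camera_matrix': array([[339.34473361,   0.        , 251.82773287],
       [  0.        , 339.34473361, 187.08299827],
       [  0.        ,   0.        ,   1.        ]]), 'extrinsics': array([[ 2.77929138e-01, -9.17047622e-01, -2.85970370e-01,
         4.57610609e+02],
       [ 9.60600715e-01,  2.64928149e-01,  8.40198918e-02,
         3.28471864e+02],
       [-1.28864120e-03, -2.98054918e-01,  9.54547854e-01,
         3.74415841e+02],
       [ 0.00000000e+00,  0.00000000e+00,  0.00000000e+00,
         1.00000000e+00]])}
```

View pics/t1c.png

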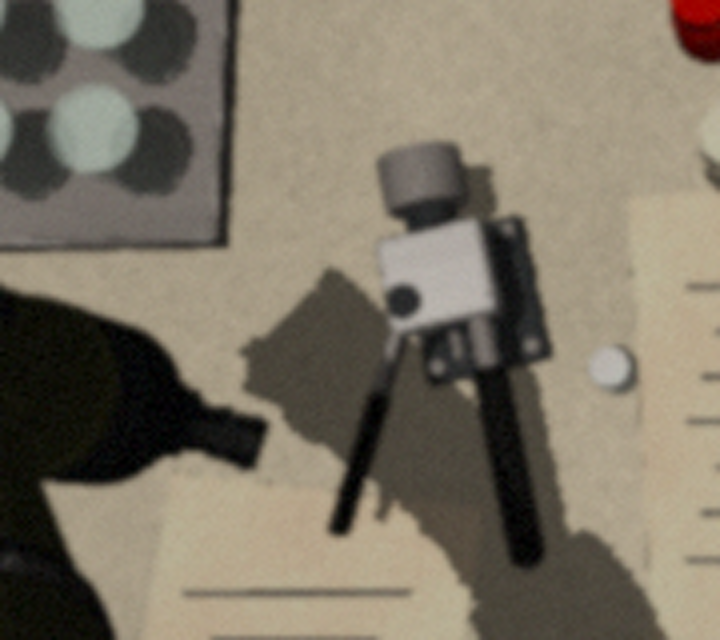

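View pics/w1.png

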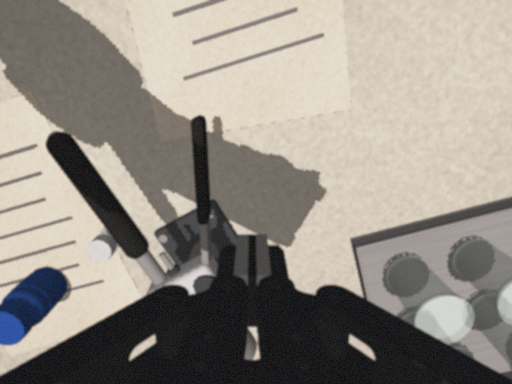

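View pics/s1.png

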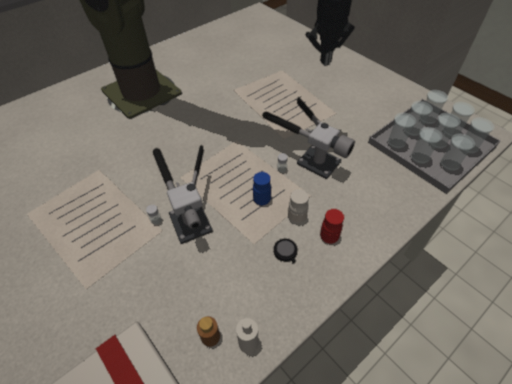

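```bash
python3 - <<'E'
from h import *
np.set_printoptions(suppress=True,precision=1)
t=robot.observe()['tcp_pos']
for n in('top','scene','wrist'): print(n,w2pix(robot.calibration(n),t))
c=robot.calibration('wrist')
d,y=lever(0)
for r in(55,145): print([w2pix(c,[*(H+r*d+s*5*y),112]) for s in(1,-1)])
crop('w1.png','w1c.png',150,100,290,240,5)
E
```

```text
top [111.7 226.9]
scene [324.9  62.8]
wrist [251.  252.1]
[array([201.6, 234.6]), array([189.9, 234.9])]
[array([192.7, 127.7]), array([179.7, 128.1])]
```

View pics/w1c.png

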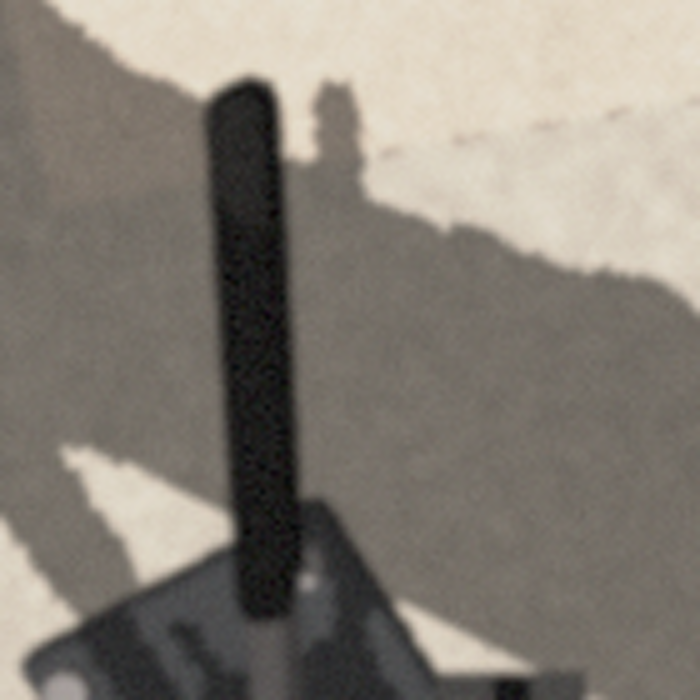

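```bash
python3 - <<'E'
from h import *
crop('t1.png','t1d.png',90,190,190,270,7)
crop('s1.png','s1d.png',280,30,360,130,6)
E
```

```text
(no output)
```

View pics/t1d.png

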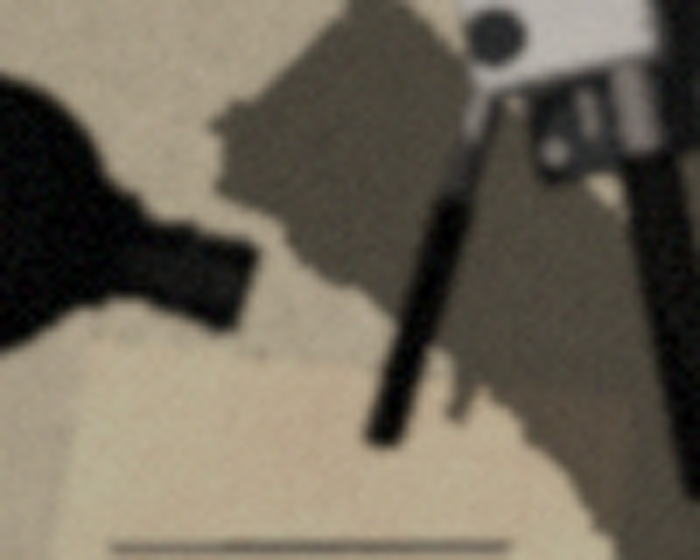

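View pics/s1d.png

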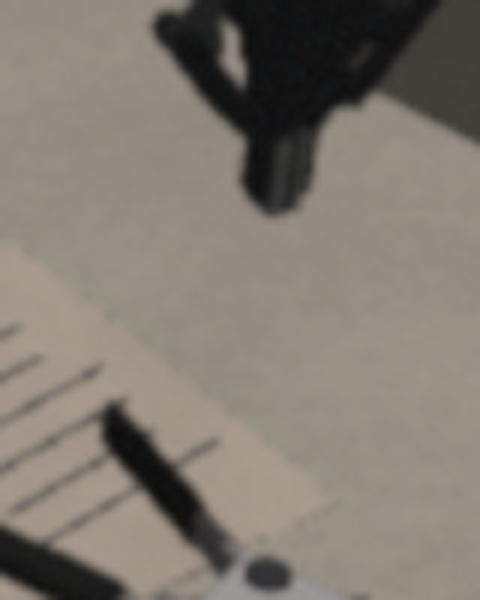

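```bash
python3 - <<'E'
from h import *
np.set_printoptions(suppress=True,precision=1)
c=robot.calibration('wrist')
for n,u,v in [('endR',204.5,118),('endL',191.6,121),('stR',209,219.6),('stL',197.6,220)]: print(n,pix2w(c,u,v,112))
cs=robot.calibration('scene')
s=lambda u,v:(280+(u+.5)/6-.5,30+(v+.5)/6-.5)
for n,u,v in [('end',115,405),('capc',268,573),('startR',212,520)]: print(n,pix2w(cs,*s(u,v),118 if n=='capc' else 112))
# two-view triangulation top/scene/wrist of sleeve end
def ray(c,u,v):
    K=c['camera_matrix'];E=c['extrinsics'];r=np.linalg.solve(K,[u,v,1.]);d=E[:3,:3]@[r[0],-r[1],-r[2]];return E[:3,3],d/np.linalg.norm(d)
def tri(rs):
    A=0;b=0
    for o,d in rs:
        M=np.eye(3)-np.outer(d,d);A=A+M;b=b+M@o
    p=np.linalg.solve(A,b);return p,[np.linalg.norm((np.eye(3)-np.outer(d,d))@(p-o)) for o,d in rs]
ct=robot.calibration('top')
E_=[ray(ct,144.6,252.4),ray(cs,*s(115,405)),ray(c,198,119)]
print(tri(E_),tri(E_[:2]),tri(E_[1:]))
E
```

```text
endR [473.7 285.3 112. ]
endL [473.1 275.1 112. ]
stR [554.  262.1 112. ]
stL [551.7 252.8 112. ]
end [482.1 272.7 112. ]
capc [616.8 233.2 118. ]
startR [571.3 246.4 112. ]
(array([477. , 276.1, 104.4]), [np.float64(6.060273791245678), np.float64(2.9995687654781746), np.float64(4.432804063768205)]) (array([481.4, 270.4, 112.1]), [np.float64(2.1947524126281857), np.float64(2.194752412628129)]) (array([474.3, 279.6, 104.4]), [np.float64(1.1198424066574322), np.float64(1.1198424066575672)])
```

Call:
{"fn": "move_arm", "kwargs": {
  "commands": [
    [[0,0.02,0.08,0],[0,0.03,0.18,0],[0,0.03,0.29,0],[0,0.03,0.4,0],[0,0.03,0.49,0],[0,0.03,0.55,0],[0,0.03,0.576,0],[0,0.03,0.576,0]]
  ]
}}

```text
clock: 3.25
tcp_pos: [532.9, 315.1, 87.4]
orientation: [[-0.961, 0.277, -0.0], [0.277, 0.961, 0.0], [0.0, 0.0, -1.0]]
force: [-0.8, 0.2, 0.3]
opening: 0.4
```

```bash
python3 - <<'E'
from h import *
np.set_printoptions(suppress=True,precision=2)
s=robot.observe();print(s['tcp_pos'],s['force'],s['clock'])
snap('top','t2.png');snap('wrist','w2.png');snap('scene','s2.png')
print(w2pix(robot.calibration('top'),s['tcp_pos']))
crop('t2.png','t2d.png',90,180,190,270,7)
crop('s2.png','s2d.png',260,70,360,150,7)
E
```

```text
[532.85 315.05  87.38] [-0.76  0.23  0.26] 3.25
[129.43 230.98]
```

View pics/t2d.png

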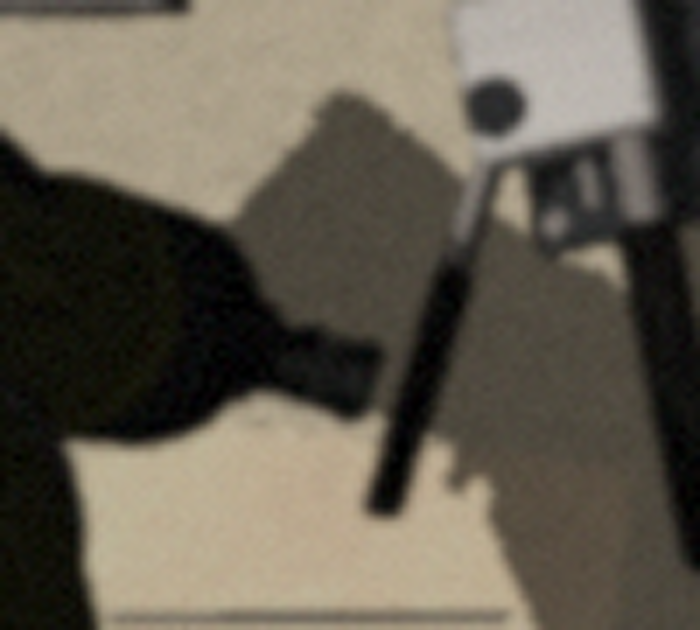

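View pics/w2.png

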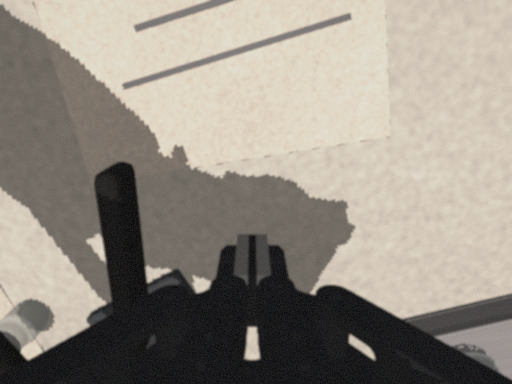

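View pics/s2d.png

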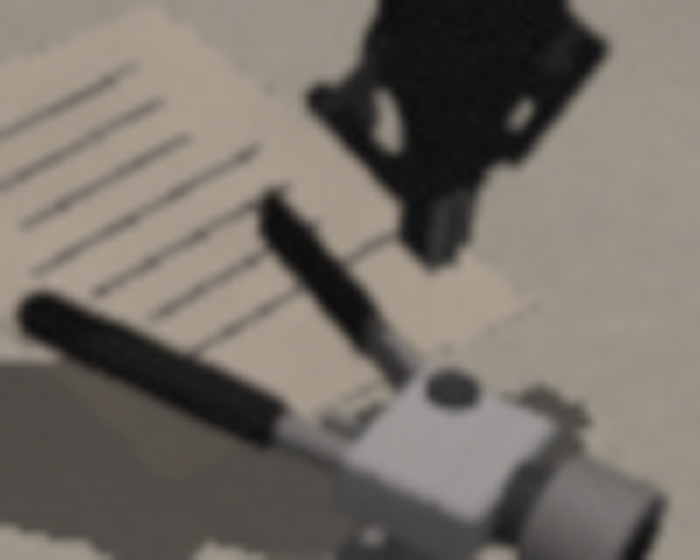

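Call:
{"fn": "move_arm", "kwargs": {
  "commands": [
    [[0,-0.012,0,0],[0,-0.024,0,0],[0,-0.036,0,0],[0,-0.048,0,0],[0,-0.06,0,0],[0,-0.072,0,0]]
  ]
}}

```text
clock: 4.15
tcp_pos: [528.0, 297.1, 87.3]
orientation: [[-0.961, 0.277, -0.0], [0.277, 0.961, 0.0], [0.0, 0.0, -1.0]]
force: [-0.9, 0.0, -0.1]
opening: 0.1
```

```bash
python3 - <<'E'
from h import *
np.set_printoptions(suppress=True,precision=2)
s=robot.observe();print(s['tcp_pos'],s['force'],s['clock'])
snap('wrist','w3.png');snap('top','t3.png')
crop('t3.png','t3d.png',90,180,190,270,7)
E
```

```text
[528.   297.14  87.28] [-0.9   0.03 -0.08] 4.15
```

View pics/w3.png

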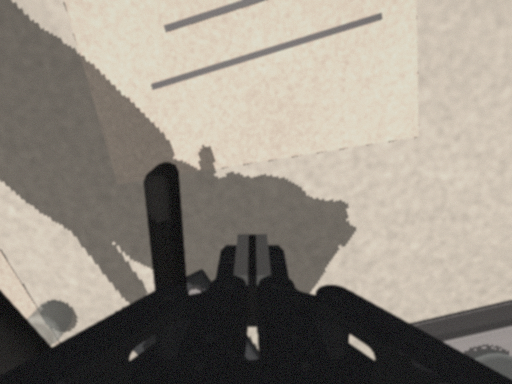

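View pics/t3d.png

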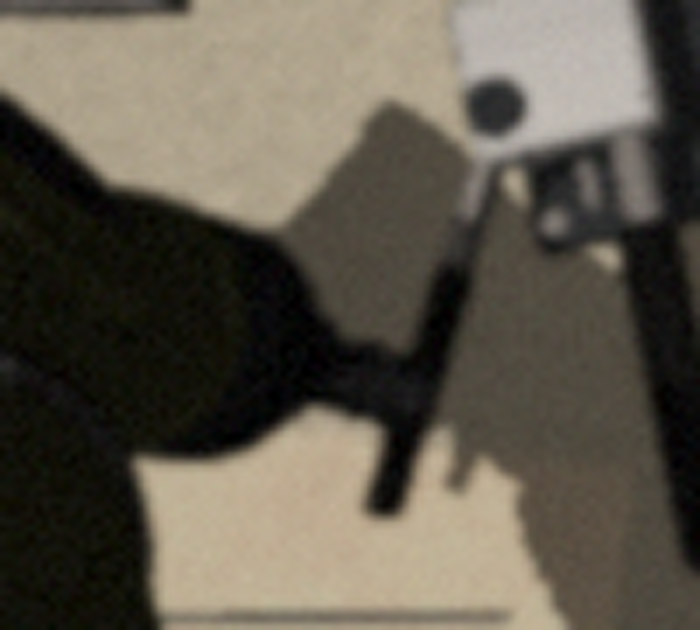

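Call:
{"fn": "move_arm", "kwargs": {
  "commands": [
    [[0,-0.006,0,0],[0,-0.012,0,0],[0,-0.018,0,0],[0,-0.024,0,0],[0,-0.03,0,0],[0,-0.036,0,0],[0,-0.042,0,0]]
  ]
}}

```text
clock: 5.12
tcp_pos: [525.1, 287.2, 87.3]
orientation: [[-0.961, 0.277, 0.0], [0.277, 0.961, 0.0], [-0.0, 0.0, -1.0]]
force: [-0.0, -0.2, -0.6]
opening: -0.2
```

Call:
{"fn": "move_arm", "kwargs": {
  "commands": [
    [[0,-0.005,0,0],[0,-0.01,0,0],[0,-0.015,0,0],[0,-0.02,0,0]]
  ]
}}

```text
clock: 5.62
tcp_pos: [523.7, 282.4, 87.3]
orientation: [[-0.961, 0.277, 0.0], [0.277, 0.961, 0.0], [0.0, 0.0, -1.0]]
force: [0.9, 0.2, -1.3]
opening: -0.1
```

Call:
{"fn": "move_arm", "kwargs": {
  "commands": [
    [[0,-0.004,0,0],[0,-0.008,0,0],[0,-0.012,0,0],[0,-0.016,0,0]]
  ]
}}

```text
clock: 6.12
tcp_pos: [523.0, 279.8, 87.4]
orientation: [[-0.961, 0.276, 0.001], [0.276, 0.961, 0.002], [-0.0, 0.002, -1.0]]
force: [1.2, 3.7, -1.6]
opening: 0.0
```

Call:
{"fn": "move_arm", "kwargs": {
  "commands": [
    [[0,-0.004,0,0],[0,-0.008,0,0],[0,-0.012,0,0],[0,-0.016,0,0]]
  ]
}}

```text
clock: 6.62
tcp_pos: [521.5, 275.0, 87.4]
orientation: [[-0.961, 0.277, 0.0], [0.277, 0.961, 0.0], [0.0, 0.001, -1.0]]
force: [0.2, 4.1, -2.3]
opening: 0.1
```

```bash
python3 - <<'E'
from h import *
np.set_printoptions(suppress=True,precision=2)
s=robot.observe();print(s['tcp_pos'],s['force'],s['clock'])
snap('wrist','w4.png')
E
```

```text
[521.52 274.98  87.38] [ 0.17  4.1  -2.25] 6.625
```

View pics/w4.png

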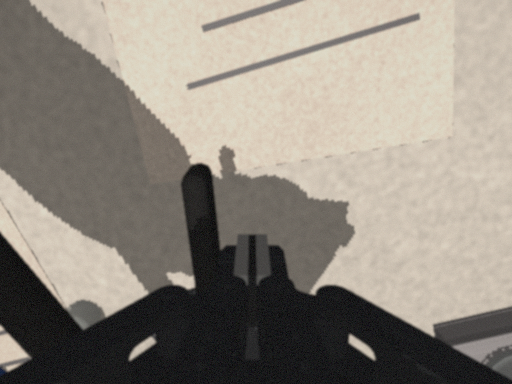

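```bash
cat > plan.py <<'E'
from h import *
np.set_printoptions(suppress=True,precision=4)
Tc=np.array([523.1,280.5]); d,n=lever(0); r=(Tc-H)@d; e=(Tc-H)@n
def tcp(th): d,n=lever(th); return H+r*d+e*n
def rows(P0,yaw0,ths):  # commanded pos, tool y-axis yaw now (deg)
    a=np.radians(yaw0); ty=np.array([np.cos(a),np.sin(a)]); tx=np.array([-ty[1],ty[0]])
    for t in ths:
        D=tcp(t)-P0; print(round(t,3),np.array([D@tx,D@ty,0])/250, 'roll',-((75.5+np.degrees(t))-yaw0)/360)
E
python3 - <<'E'
from plan import *
print(r,e,tcp(.055),tcp(.42))
rows(np.array([521.6,274.8]),73.9,np.linspace(.08,.36,8))
E
```

```text
103.0675199157982 22.304401771993955 [520.6368 275.2499] [511.9592 237.9694]
0.08 [ 0.0054 -0.0098  0.    ] roll -0.017176839891796074
0.12 [ 0.0069 -0.0266  0.    ] roll -0.023543037615471878
0.16 [ 0.0076 -0.0435  0.    ] roll -0.029909235339147678
0.2 [ 0.0077 -0.0603  0.    ] roll -0.03627543306282348
0.24 [ 0.0071 -0.0772  0.    ] roll -0.042641630786499324
0.28 [ 0.0059 -0.094   0.    ] roll -0.04900782851017513
0.32 [ 0.0039 -0.1108  0.    ] roll -0.05537402623385093
0.36 [ 0.0013 -0.1275  0.    ] roll -0.06174022395752677
```

Call:
{"fn": "move_arm", "kwargs": {
  "commands": [
    [[0.002,-0.01,0,-0.006],[0.005,-0.0265,0,-0.015],[0.007,-0.0435,0,-0.025],[0.0077,-0.06,0,-0.034],[0.007,-0.077,0,-0.042],[0.006,-0.094,0,-0.049],[0.004,-0.111,0,-0.0555],[0.004,-0.111,0,-0.0555]]
  ]
}}

```text
clock: 7.68
tcp_pos: [513.3, 249.1, 87.4]
orientation: [[-0.998, -0.07, 0.001], [-0.07, 0.998, 0.002], [-0.001, 0.002, -1.0]]
force: [2.2, 4.9, -2.4]
opening: 0.1
```

```bash
python3 - <<'E'
from plan import *
s=robot.observe();print(s['tcp_pos'],s['force'],s['clock'],s['orientation'])
P=s['tcp_pos'][:2]; yaw=np.degrees(np.arctan2(s['orientation'][1,1],s['orientation'][0,1])); print(yaw,tcp(.32))
rows(tcp(.32),yaw,[.34,.36,.38,.4,.41,.42,.43])
snap('wrist','w5.png');snap('scene','s5.png');snap('top','t5.png');crop('s5.png','s5d.png',260,50,360,150,6);crop('t5.png','t5d.png',90,180,210,270,6)
E
```

```text
[513.283  249.119   87.3966] [ 2.1606  4.8677 -2.4464] 7.675 [[-0.9976 -0.0697  0.001 ]
 [-0.0697  0.9976  0.0021]
 [-0.0012  0.0021 -1.    ]]
93.99686118616708 [512.9716 248.4616]
0.34 [ 0.0017 -0.0083  0.    ] roll -0.0027325106896691964
0.36 [ 0.0033 -0.0165  0.    ] roll -0.005915609551507117
0.38 [ 0.0047 -0.0249  0.    ] roll -0.009098708413345
0.4 [ 0.0059 -0.0332  0.    ] roll -0.01228180727518292
0.41 [ 0.0065 -0.0374  0.    ] roll -0.013873356706101861
0.42 [ 0.007  -0.0416  0.    ] roll -0.015464906137020841
0.43 [ 0.0074 -0.0458  0.    ] roll -0.01705645556793978
```

View pics/w5.png

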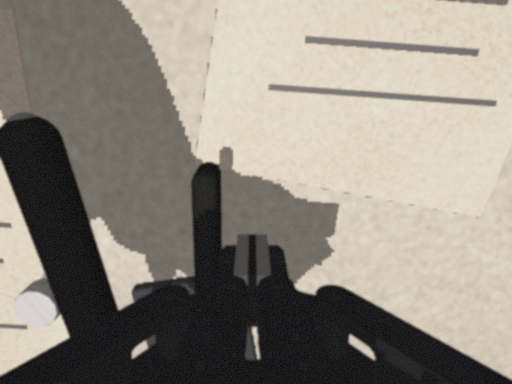

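View pics/s5d.png

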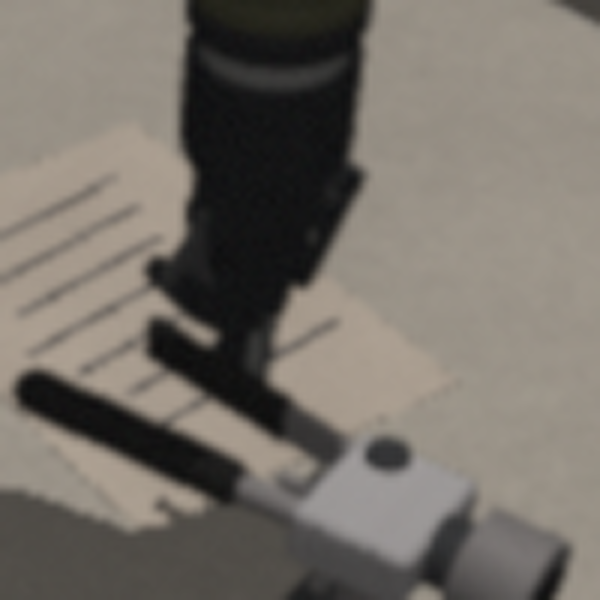

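View pics/t5d.png

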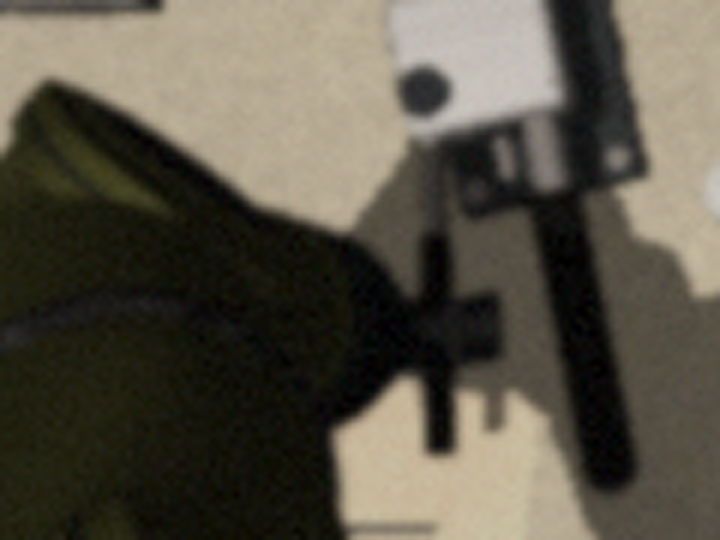

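```bash
python3 - <<'E'
from plan import *
s=robot.observe(); c=robot.calibration('top'); cs=robot.calibration('scene'); cw=robot.calibration('wrist')
R=s['orientation'];t=s['tcp_pos']
for th in(.3,.32):
    d,n=lever(th); print(th,'blade end',w2pix(c,[*(H+145*d),112]),w2pix(cs,[*(H+145*d),112]),'st',w2pix(c,[*(H+55*d),112]))
for y in(-14.5,0,14.5):
  for z in(0,-50):
    p=t+R@[0,y,z]; print(y,z,w2pix(c,p),w2pix(cs,p),w2pix(cw,p))
crop('t5.png','t5e.png',130,200,200,270,9)
E
```

```text
0.3 blade end [162.2226 255.5395] [284.619  102.2153] st [161.4906 217.6362]
0.32 blade end [163.4406 255.4601] [283.9109 102.6678] st [161.9462 217.6055]
-14.5 0 [161.6238 238.3207] [296.604  114.9441] [219.8725 251.7144]
-14.5 -50 [156.2447 237.2589] [297.8736 100.5113] [206.2092 324.3417]
0 0 [155.7169 238.788 ] [299.9895 112.5873] [250.6381 251.6974]
0 -50 [150.0438 237.7499] [301.3837  98.1531] [250.0578 324.3244]
14.5 0 [149.8131 239.2551] [303.3342 110.2589] [281.4077 251.6804]
14.5 -50 [143.8463 238.2406] [304.8498  95.8244] [293.9148 324.307 ]
```

View pics/t5e.png

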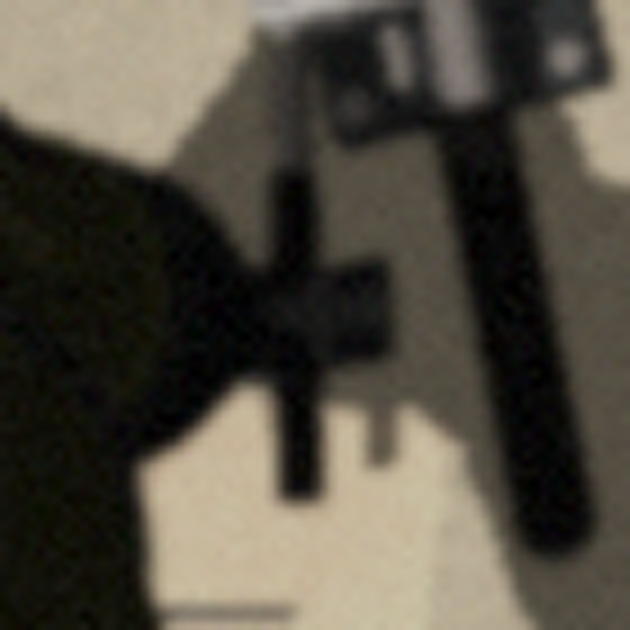

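```bash
python3 - <<'E'
from plan import *
def ray(c,u,v):
    K=c['camera_matrix'];E=c['extrinsics'];r=np.linalg.solve(K,[u,v,1.]);d=E[:3,:3]@[r[0],-r[1],-r[2]];return E[:3,3],d/np.linalg.norm(d)
def tri(rs):
    A=0;b=0
    for o,d in rs:
        M=np.eye(3)-np.outer(d,d);A=A+M;b=b+M@o
    p=np.linalg.solve(A,b);return p,[np.linalg.norm((np.eye(3)-np.outer(d,d))@(p-o)) for o,d in rs]
p=tri([ray(robot.calibration('top'),172.5,234),ray(robot.calibration('scene'),285.3,94.5)]);print(p)
s=robot.observe();print(s['orientation'].T@(p[0]-s['tcp_pos']))
E
```

```text
(array([517.3291, 184.7802, 183.9258]), [np.float64(2.0629064375053354), np.float64(2.062906437505352)])
[  0.3532 -64.7061 -96.6634]
```

Call:
{"fn": "move_arm", "kwargs": {
  "commands": [
    [[0.001,-0.004,0,-0.001],[0.0017,-0.008,0,-0.003],[0.0025,-0.0125,0,-0.0045],[0.0033,-0.0165,0,-0.006],[0.004,-0.0205,0,-0.0075],[0.0047,-0.0245,0,-0.009]]
  ]
}}

```text
clock: 8.57
tcp_pos: [512.7, 243.9, 87.5]
orientation: [[-0.992, -0.127, 0.002], [-0.127, 0.992, 0.003], [-0.002, 0.003, -1.0]]
force: [0.8, 7.1, -2.5]
opening: -0.1
```

Call:
{"fn": "move_arm", "kwargs": {
  "commands": [
    [[0.0003,-0.002,0,-0.0008],[0.0006,-0.004,0,-0.0016],[0.0006,-0.004,0,-0.0016]]
  ]
}}

```text
clock: 8.95
tcp_pos: [512.6, 242.9, 87.4]
orientation: [[-0.991, -0.136, 0.001], [-0.136, 0.991, 0.003], [-0.002, 0.003, -1.0]]
force: [1.0, 6.9, -3.1]
opening: -0.0
```

Call:
{"fn": "move_arm", "kwargs": {
  "commands": [
    [[0.0003,-0.002,0,-0.0008],[0.0006,-0.004,0,-0.0016],[0.0006,-0.004,0,-0.0016]]
  ]
}}

```text
clock: 9.32
tcp_pos: [512.5, 242.0, 87.4]
orientation: [[-0.989, -0.146, 0.001], [-0.146, 0.989, 0.003], [-0.002, 0.003, -1.0]]
force: [1.6, 7.6, -3.3]
opening: 0.1
```

Call:
{"fn": "move_arm", "kwargs": {
  "commands": [
    [[0.0003,-0.002,0,-0.0008],[0.0006,-0.004,0,-0.0016],[0.0006,-0.004,0,-0.0016]]
  ]
}}

```text
clock: 9.7
tcp_pos: [512.4, 241.0, 87.4]
orientation: [[-0.988, -0.156, 0.001], [-0.156, 0.988, 0.003], [-0.002, 0.003, -1.0]]
force: [1.9, 6.3, -3.2]
opening: 0.0
```

Call:
{"fn": "move_arm", "kwargs": {
  "commands": [
    [[0.0003,-0.002,0,-0.0008],[0.0006,-0.004,0,-0.0016],[0.0006,-0.004,0,-0.0016]]
  ]
}}

```text
clock: 10.07
tcp_pos: [512.4, 240.1, 87.5]
orientation: [[-0.986, -0.167, 0.001], [-0.167, 0.986, 0.003], [-0.002, 0.003, -1.0]]
force: [1.4, 6.6, -2.0]
opening: 0.1
```

Call:
{"fn": "move_arm", "kwargs": {
  "commands": [
    [[0.0003,-0.002,0,-0.0008],[0.0006,-0.004,0,-0.0008],[0.0006,-0.004,0,-0.0008]]
  ]
}}

```text
clock: 10.45
tcp_pos: [512.3, 239.5, 87.5]
orientation: [[-0.985, -0.172, 0.001], [-0.172, 0.985, 0.004], [-0.002, 0.004, -1.0]]
force: [1.2, 8.5, -3.4]
opening: -0.0
```

Call:
{"fn": "move_arm", "kwargs": {
  "commands": [
    [[0.0002,-0.002,0,0],[0.0004,-0.004,0,0],[0.0004,-0.004,0,0]]
  ]
}}

```text
clock: 10.82
tcp_pos: [512.3, 239.4, 87.5]
orientation: [[-0.985, -0.172, 0.001], [-0.172, 0.985, 0.006], [-0.002, 0.005, -1.0]]
force: [1.5, 9.2, -4.1]
opening: 0.1
```

Call:
{"fn": "move_arm", "kwargs": {
  "commands": [
    [[0,-0.002,0,0],[0,-0.004,0,0],[0,-0.006,0,0],[0,-0.006,0,0]]
  ]
}}

```text
clock: 11.32
tcp_pos: [512.4, 239.3, 87.5]
orientation: [[-0.985, -0.173, 0.002], [-0.173, 0.985, 0.008], [-0.003, 0.007, -1.0]]
force: [-0.0, 10.5, -4.8]
opening: 0.2
```

```bash
python3 - <<'E'
from plan import *
snap('top','t6.png');snap('wrist','w6.png');crop('t6.png','t6e.png',130,180,210,270,6)
print(robot.observe()['force'],robot.observe()['tcp_pos'])
E
```

```text
[-0.5343 11.3194 -5.1288] [512.3718 239.395   87.5465]
```

View pics/t6e.png

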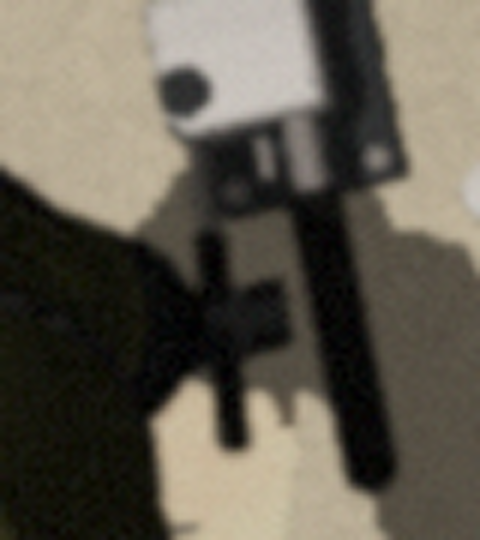

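View pics/w6.png

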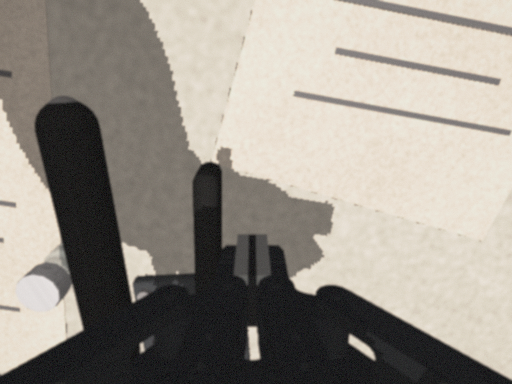

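Call:
{"fn": "move_arm", "kwargs": {
  "commands": [
    [[0,0,0,0],[0,0,0,0],[0,0,0,0],[0,0,0,0],[0,0,0,0],[0,0,0,0],[0,0,0,0],[0,0,0,0]]
  ]
}}

```text
clock: 12.42
tcp_pos: [512.4, 239.4, 87.5]
orientation: [[-0.985, -0.173, 0.002], [-0.173, 0.985, 0.008], [-0.003, 0.007, -1.0]]
force: [-0.1, 11.7, -5.4]
opening: 0.2
```

Call:
{"fn": "move_arm", "kwargs": {
  "commands": [
    [[0,0,0,0],[0,0,0,0],[0,0,0,0],[0,0,0,0],[0,0,0,0],[0,0,0,0],[0,0,0,0],[0,0,0,0]]
  ]
}}

```text
clock: 13.42
tcp_pos: [512.4, 239.4, 87.5]
orientation: [[-0.985, -0.173, 0.002], [-0.173, 0.985, 0.007], [-0.003, 0.007, -1.0]]
force: [1.3, 11.2, -5.4]
opening: 0.2
```

```bash
python3 - <<'E'
from plan import *
s=robot.observe(); yaw=np.degrees(np.arctan2(s['orientation'][1,1],s['orientation'][0,1]))
print(yaw,s['tcp_pos'],s['force'],s['clock'])
# release: base = commanded point ~2 mm beyond stop along tool y
a=np.radians(yaw);ty=np.array([np.cos(a),np.sin(a)])
P0=np.array([512.4,239.3])-2.0*ty
for ths in ([.4,.37,.34,.31,.28,.25,.22,.19],[.16,.13,.1,.07,.04,.01,-.02,-.05]):
    rows(P0,yaw,ths)
E
```

```text
99.97617089434482 [512.364  239.3511  87.5096] [ 1.3032 11.2083 -5.3623] 13.425
0.4 [0.0007 0.0113 0.    ] roll 0.004327386358644129
0.37 [-0.0025  0.0235  0.    ] roll 0.00910203465140099
0.34 [-0.006   0.0357  0.    ] roll 0.013876682944157852
0.31 [-0.0099  0.0477  0.    ] roll 0.018651331236914714
0.28 [-0.0142  0.0596  0.    ] roll 0.023425979529671577
0.25 [-0.0189  0.0714  0.    ] roll 0.028200627822428437
0.22 [-0.0239  0.083   0.    ] roll 0.0329752761151853
0.19 [-0.0292  0.0945  0.    ] roll 0.03774992440794216
0.16 [-0.0349  0.1058  0.    ] roll 0.04252457270069902
0.13 [-0.0409  0.1169  0.    ] roll 0.04729922099345588
0.1 [-0.0472  0.1279  0.    ] roll 0.05207386928621275
0.07 [-0.0539  0.1386  0.    ] roll 0.05684851757896961
0.04 [-0.0609  0.1492  0.    ] roll 0.06162316587172647
0.01 [-0.0682  0.1595  0.    ] roll 0.06639781416448333
-0.02 [-0.0758  0.1696  0.    ] roll 0.0711724624572402
-0.05 [-0.0837  0.1795  0.    ] roll 0.07594711074999706
```

Call:
{"fn": "move_arm", "kwargs": {
  "commands": [
    [[0,0.008,0,0.001],[-0.0005,0.016,0,0.004],[-0.0035,0.027,0,0.009],[-0.006,0.0355,0,0.0135],[-0.01,0.0475,0,0.0185],[-0.014,0.0595,0,0.0235],[-0.019,0.071,0,0.028],[-0.024,0.083,0,0.033]]
  ]
}}

```text
clock: 14.42
tcp_pos: [515.0, 257.2, 87.4]
orientation: [[-0.999, 0.037, 0.001], [0.037, 0.999, 0.002], [-0.001, 0.002, -1.0]]
force: [1.2, 4.2, -2.3]
opening: -0.2
```

```bash
python3 - <<'E'
from plan import *
s=robot.observe(); yaw=np.degrees(np.arctan2(s['orientation'][1,1],s['orientation'][0,1]))
print(yaw,s['tcp_pos'],s['force'],s['clock'],tcp(.22))
rows(s['tcp_pos'][:2],yaw,[.19,.16,.13,.1,.07,.04,.01,-.02])
E
```

```text
87.90608492939081 [515.0287 257.2106  87.3947] [ 1.1529  4.1702 -2.2567] 14.425 [515.0264 258.8003]
0.19 [-0.0026  0.0187  0.    ] roll 0.0042219078386254855
0.16 [-0.0058  0.0309  0.    ] roll 0.008996556131382347
0.13 [-0.0093  0.0431  0.    ] roll 0.013771204424139209
0.1 [-0.0132  0.0551  0.    ] roll 0.018545852716896072
0.07 [-0.0175  0.067   0.    ] roll 0.02332050100965293
0.04 [-0.0221  0.0788  0.    ] roll 0.028095149302409795
0.01 [-0.0271  0.0904  0.    ] roll 0.03286979759516666
-0.02 [-0.0325  0.1019  0.    ] roll 0.03764444588792352
```

Call:
{"fn": "move_arm", "kwargs": {
  "commands": [
    [[-0.001,0.01,0,0.003],[-0.004,0.021,0,0.007],[-0.007,0.032,0,0.011],[-0.01,0.0435,0,0.0145],[-0.0135,0.055,0,0.0185],[-0.017,0.066,0,0.023],[-0.021,0.077,0,0.0275],[-0.025,0.086,0,0.031]]
  ]
}}

```text
clock: 15.42
tcp_pos: [521.6, 277.4, 87.3]
orientation: [[-0.973, 0.232, -0.001], [0.232, 0.973, -0.0], [0.001, -0.001, -1.0]]
force: [-2.1, 4.3, 1.7]
opening: -0.1
```

Call:
{"fn": "move_arm", "kwargs": {
  "commands": [
    [[0,0.004,0,0],[0,0.008,0,0],[0,0.012,0,0],[0,0.016,0,0],[0,0.022,0,0],[0,0.03,0,0],[0,0.04,0,0],[0,0.05,0,0]]
  ]
}}

```text
clock: 16.42
tcp_pos: [524.9, 289.3, 87.2]
orientation: [[-0.973, 0.231, 0.0], [0.231, 0.973, -0.0], [-0.0, -0.0, -1.0]]
force: [-0.0, 0.2, 0.3]
opening: -0.1
```

Contact is gone and the force is zero. I'll move further out, then up.

Call:
{"fn": "move_arm", "kwargs": {
  "commands": [
    [[0,0.03,0,0],[0,0.07,0,0],[0,0.12,0,0],[0,0.16,-0.05,0],[0,0.2,-0.15,0],[0,0.2,-0.3,0],[0,0.2,-0.45,0],[0,0.2,-0.5,0]]
  ]
}}

```text
clock: 17.42
tcp_pos: [537.3, 339.9, 214.8]
orientation: [[-0.973, 0.23, 0.004], [0.23, 0.973, 0.003], [-0.003, 0.004, -1.0]]
force: [-0.5, 0.3, -0.1]
opening: -0.1
```

Call:
{"fn": "move_arm", "kwargs": {
  "commands": [
    [[0.05,0.05,0,0],[0.15,0.12,0,0],[0.25,0.2,0,0],[0.35,0.28,0,0],[0.45,0.35,0,0],[0.5,0.4,0,0],[0.5,0.4,0,0],[0.5,0.4,0,0]]
  ]
}}

```text
clock: 18.42
tcp_pos: [438.8, 462.8, 211.7]
orientation: [[-0.973, 0.232, 0.001], [0.232, 0.973, -0.002], [-0.001, -0.002, -1.0]]
force: [0.2, -1.6, 1.0]
opening: -0.2
```

```bash
python3 - <<'E'
from plan import *
s=robot.observe();print(s['tcp_pos'],s['force'],s['clock'],abs(s['qd']).max())
snap('top','t7.png');snap('scene','s7.png')
for n in 'ts':
    a=cv2.imread(f'pics/{n}0.png').astype(int);b=cv2.imread(f'pics/{n}7.png').astype(int)
    cv2.imwrite(f'pics/{n}diff.png',np.clip(abs(a-b)*3,0,255).astype(np.uint8))
a=cv2.imread('pics/t7.png');b=cv2.imread('pics/t0.png')
cv2.imwrite('pics/cmp.png',cv2.resize(np.hstack([b[140:290,120:220],a[140:290,120:220]]),None,fx=3.9,fy=3.9,interpolation=cv2.INTER_CUBIC))
E
```

```text
[438.8401 462.8231 211.7193] [ 0.193  -1.6357  1.0266] 18.425 0.014751025278453985
```

View pics/cmp.png

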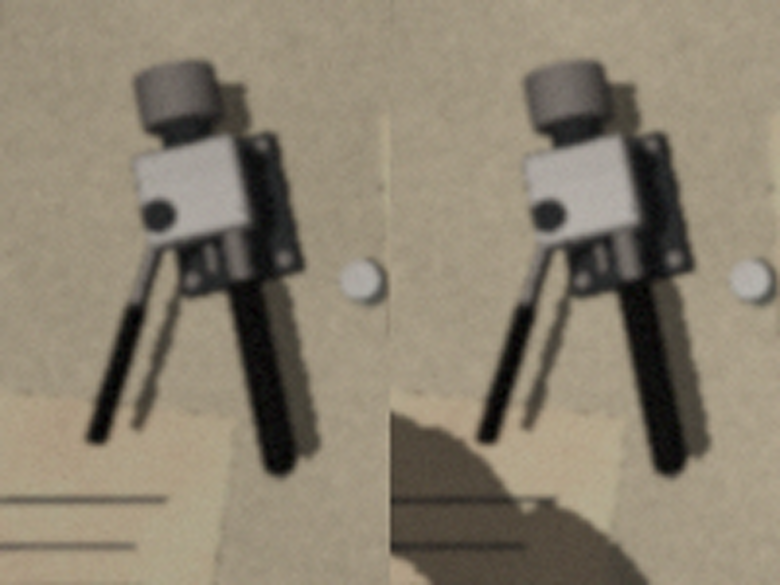

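View pics/t7.png

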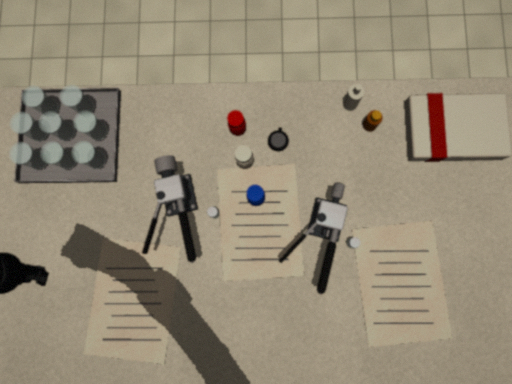

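View pics/sdiff.png

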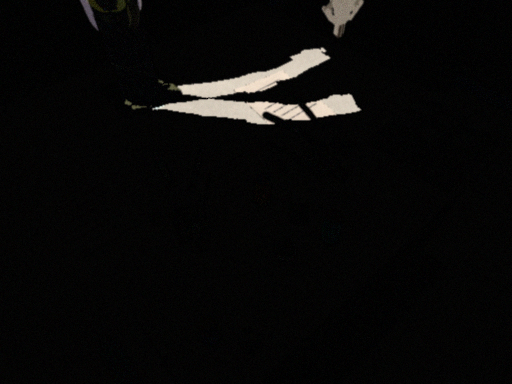

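The lever is back at its rest pose, with its tip at the same pixel as at the start. The scene difference picture shows only the arm and its shadow, so nothing else moved.

```bash
python3 -c "
from station import robot
print(robot.job_done())"
```

```text
the job is handed in; nothing more can be done
None
```

I pressed the large crimper's lever in from outside with the backs of the closed fingers until it met its stop. I held it there for about 2 s, then eased it back out to rest and moved away. The job is handed in at about 18.5 s of the 51 s allowed.

- **Which crimper:** I took the left one in the top view. Its head measured about 49 mm across, against about 29 mm for the other.
- **At the stop:** the tool stalled at y ≈ 239.4 mm while the commanded position went on. The measured force rose from about 7 N to about 11 N and stayed there for the hold. My lever model put the angle at about 0.41 rad at that point, against 0.42 for the stop. I judged the stop from the stall and the force, because the joint angle could not be read directly.
- **Release:** I backed out at about 0.25 rad/s, with the fingers still on the lever (about 4 N) until just before rest.
- **Last checks:** in the top view the large lever is back at its starting pixels. In the scene view the only differences from the start are the arm and its shadow, so the small crimper, vials, jar and stopwatch did not visibly move. With the arm clear, the force reading was about 2 N, against about 0.6 N at the start; nothing was near the arm in the pictures, so I took it for noise.
- **What disagreed:** the wrist camera placed the lever about 8–10 mm away from where the top and scene views put it. First contact came about 3 mm farther out than I had calculated. I settled both by approaching slowly and feeling for contact. In the top view the fingers seemed to overlap the blade, but that was the gripper's linkage, about 184 mm above the bench and well clear of the bar.

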